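# Hold the stop collar on the ejector spindle's flat

## Robot

A 6-joint arm with a two-finger parallel gripper is mounted at the origin on the work surface. World frame = base frame: x ahead of the robot, y to its left, z up, the work surface at z = 0. Lengths are in m, angles in rad, forces in N, time in s.
With the tool pointing down it reaches from about 0.35 to 0.875 m from the base axis. Payload 15.5 kg.
Tool frame: the origin (TCP) lies between the finger pads; the fingertips stand 14 mm ahead of it and the grasp point (between the pads) lies 5 mm behind it; z points along the fingers, y is the line along which they close (so a half turn about z gives the same grasp; the last joint's range is limited). The gripper opens to 85 mm and grips with 20 to 120 N. Pads are 22 mm wide; open, the fingers measure 114 mm over their backs; the gripper's body (76 mm by 85 mm) begins 54 mm behind the grasp point. The pads swing forward as they close: fully open they stand 13 mm farther back than shut.
Start: joints at [-1.22, 0.494, 1.345, -0, 1.302, -0.096], TCP at [0.269, -0.564, 0.245] pointing down, gripper open.
Joint ranges: [-2.91, 2.91], [-0.82, 2.16], [0.22, 2.67], [-1.22, 4.37], [0.12, 2.79], [-3.08, 3.08]. Speed limits (rad/s): [1.89, 1.89, 2.57, 3.01, 3.01, 3.01].

## Interface

Orientations are given as [roll, pitch, yaw] about the fixed x, y, z axes, in that order (R = Rz(yaw) Ry(pitch) Rx(roll)).
In Python, from plant import env, vision, order, finder gives the robot as it stands.
- The arm moves only by the tool step_arm, never from a script. Its argument "plan" is a list of rows, each a list of 6 numbers: the shift along the tool's x, y, z each as a share of 1000 mm, from -1 to 1, then the turn, a rotation vector about the tool's x, y, z each as a share of pi/2 rad, from -1 to 1. In form: [[tx, ty, tz, wx, wy, wz], ...]. A call has 1 to 12 rows; each row is the pose to reach, as a shift and turn from the pose commanded when the call began, along the tool's axes at that moment; what a row does not reach only later rows make up. A row lasts 1/10 s, in which the tool goes at most 50 mm and 8.59 degrees, less where a joint would pass 70% of its speed; a pose out of reach is approached as far as the arm can. A call with a number of a shift or a turn outside -1 to 1 is refused whole. A call with a gripper value outside its range is refused whole. "hand" is the gripper command: -1 is fully open, 1 is shut, values between are in proportion, set as the call begins (left out, the last holds). The fingers move at their own pace and stop on an object; "grip_force" is the grip in N (left out, the last holds). Time passes only in rows, so rows that repeat a pose let the fingers close. It gives the time, the measured TCP pose, the force, the opening and the grip force at its end, in the units of the state.
- env.get_obs(): the state, without advancing time (a new reading comes with each control period).
- vision.snapshot(name): name is "scene" or "top"; returns (picture, depth): 384x512x3 uint8, red, green, blue; 384x512 float32, m along the optical axis (not along the pixel's ray), 0 where there is no reading.
- vision.calibration(name): a dict with "fov_y" (degrees; the focal length in pixels is half the picture's height over the tangent of half this angle, whatever the lens; pixels are square), "cx", "cy" (the principal point, pixels), "world_to_cam" (4x4, takes a point from world to camera coordinates). Camera axes: x right, y up, looking along -z (the intrinsics and any distortion apply to the point x, -y, -z); pixel columns grow to the right and rows downward; lengths in m; the calibration is good to about 2 mm. A picture is of the moment at which its call begins. calibration takes no time and is no camera call.
- order.hand_in(): hands the job in; it is judged then, once.
Trained networks look in the newest picture that a camera, given by its name, has taken for a name from the list of things; names that differ only in an ending like _2 or _b are one class to them, and where a whole thing is asked for, a point or a joint stands for the part that bears it (a point fixed in the world has none). Each returns a list of dicts, best first, with "score" (0 to 1); they miss things now and then, are a little off and sometimes report something else, mostly with a low value. They report only what shows in the picture. A call takes as long as a camera call. They do not tell look-alikes from the thing itself.
- finder.spot_in(query, camera): "at" ([column, row] in pixels, amid what is visible of it).
- finder.pinpoint(query, camera): "at" ([column, row] in pixels: a listed point, or the origin of a listed thing).
The state is a dict: "t": time; "joints": joint angles; "joint_vel": joint speeds; "joint_efforts": joint torques, N m; "eef_pos": TCP position; "tool_rot": TCP orientation; "contact_force": force on the tool from outside, world axes, zero at the start; "ft_torque": the same for the moment, N m; "width": opening from 0.0 (shut) to 1.0 (fully open); "grasp_force": force on a finger pad.
Only numpy, scipy, OpenCV 4.12 (cv2) and the standard library are available. Lean on these libraries where they do the work, as an engineer would, in place of code of your own. Each camera call takes 0.05 s, during which the arm holds its last target. There are 200 camera calls.

## Task

Set the stop collar on the green ejector unit: first slide the red fork-ended setting plate into the slot on top of the unit, around the spindle, until it is fully home against the end stop, and then, with the fingers on the bare spindle, feel for its blue-marked flat and turn it until the flat faces straight away from the slot's mouth, towards the end stop. Then put the collar over the spindle with its brass set-screw over the flat, bring it all the way down onto the plate, and finish while still gripping it there, without letting go, so that the screw can be tightened. Do not press the black button, and leave everything else on the bench where it is.

Things in the scene. Friction and masses are not known exactly. Their poses are not given: they have to be found in the camera images.
- unit: Green cast ejector unit, bolted to the bench, base 146 x 130 mm. Origin on the bench under the spindle's axis; z up; -x is the side of the slot's mouth, +x the side of the end stop. Steel guide rails on its top form the slot for the setting plate; the top of the rails is 65 mm, of the end stop 61 mm above the bench.
- unit_slot (a point): On the slot's floor at the spindle's axis, 50 mm above the bench; directions as the unit. The slot runs along x, 67 mm wide, 10.5 mm high, from its mouth at x = -45 mm to the end stop's face at x = +40 mm; lead-in plates from -57 mm widen the mouth by 5 mm on every side. The rails' inward lips leave 53 mm open above the plate (26.5 mm each side of the axis).
- spindle (a joint): Turn of the vertical spindle in rad about +z, anticlockwise from above. 0: the flat faces the unit's +x (the end stop), which is wanted. Starts between -1.5 and -0.5. Bearing friction (about 0.03 N m) keeps it where it is left.
- spindle_top (a point): Centre of the top of the oiled steel spindle, 118 mm above the bench; x points the way its flat faces. 24 mm round, one milled flat marked blue, 8 mm from the axis, from 60 mm above the bench to the top; top 4 mm chamfered 3 mm. Fingers read 20 mm across the flat, up to 24 mm on the round; squeezed within 0.3 rad of parallel to a pad, the flat slips round until it lies on the pad.
- plate_grip (a point): Centre of the black grip block (40 along x, 16 along y, 40 mm high) on the tail of the loose red 0.23 kg setting plate, 28 mm above its underside. Plate 8 mm thick, 64 mm wide, from x = -25 mm to the fork's tips at +140 mm; fork opening 32 mm wide, from +57.5 mm. Starts flat on the bench. Home: 100 mm from the spindle's axis on the mouth side, 78 mm above the bench, directions as the unit.
- collar_mid (a point): Centre of the loose dark steel collar (0.36 kg): 48 mm across, 36 mm high, bore 27 mm. Starts upright on the bench. x points along its set-screw, whose point stands into the bore at half height, 6 mm wide, to 9.4 mm from the centre: the collar goes down only with the screw over the flat. Down on the plate, this point is 76 mm above the bench.
- collar_screw (a point): Middle of the collar's square brass set-screw head (10 mm square, 10 mm long), 30 mm from the collar's centre along its x, at half height.
- eject (a joint): Black push button on top of the steel panel at the back: 0 up, 0.006 m pressed. Not to be pressed.
- panel: Fixed steel button panel, 90 x 150 x 58 mm, the button 25 mm from its middle to -y. Origin under its middle. Leave alone.
- plug: Chipped white porcelain core plug, upright, 42 mm across, 46 mm high, loose. Origin under its middle. Leave alone.
- weight: Cast iron weight block, 75 x 95 x 45 mm, loose. Origin under its middle. Leave alone.
- spike1: Brass draw spike with an eye, 135 mm long, 8 mm thick, lying loose. Origin at the middle of its length. Leave alone.
- spike2: The second brass draw spike, the same. Leave alone.
- hexkey: Dark hex key, 120 mm long, 8 mm thick, lying loose. Origin at the middle of its long arm. Leave alone.
Things that resemble listed ones, but are neither listed nor needed, are in the scene too. What is shaped like the part that bears collar_mid but orange or purple is not meant.

How it is judged:
By the outcome, as a careful person would: the job done as asked, in the order asked, and still so for the second after the job is handed in, while the arm keeps its last pose, push and grip.
It also fails if it takes over 64 s, if anything falls off the work surface, if the arm or the gripper's body presses on something with over 40 N, if the wrist force passes 120 N, or if a joint passes its speed limit or range.

## Working session

There is one attempt and no reset: what is moved stays moved. The work goes in short steps, Python scripts to look and compute and a tool call to move; the robot and the scene stay as the last step left them, time stands still between calls to the robot, and variables do not carry over. Pictures are saved under pics/ and viewed, at most 10 in all, crops included, and the job is handed in when it is done.

Besides the shell and the picture viewer there is one more tool, called by a JSON object that holds its "op" and its "data". step_arm: Moves the arm, as the interface text tells. Shift numbers are shares of 1000 mm and turn numbers shares of pi/2 rad, none past 1 either way. Its arguments: {"type":"object","properties":{"plan":{"type":"array"},"hand":{"type":"number"},"grip_force":{"type":"number"}},"required":["plan"]}

```bash
mkdir -p pics; cat > h.py <<'E'
import numpy as np, cv2
from scipy.spatial.transform import Rotation as R
from plant import env, vision, order, finder
def K(n):
    c=vision.calibration(n); f=192/np.tan(np.radians(c["fov_y"])/2); return f,c["cx"],c["cy"],np.array(c["world_to_cam"]),c
def ray(n,p):
    f,cx,cy,T,_=K(n); d=np.array([(p[0]-cx)/f,-(p[1]-cy)/f,-1.]); Ti=np.linalg.inv(T); return Ti[:3,3],Ti[:3,:3]@d
def onz(n,p,z):
    o,d=ray(n,p); return o+d*(z-o[2])/d[2]
def cloud(n,dep):
    f,cx,cy,T,_=K(n); v,u=np.mgrid[:384,:512]; P=np.stack([(u-cx)/f*dep,-(v-cy)/f*dep,-dep],-1); Ti=np.linalg.inv(T); return P@Ti[:3,:3].T+Ti[:3,3]
def proj(n,X):
    f,cx,cy,T,_=K(n); p=T[:3,:3]@np.array(X)+T[:3,3]; return cx+f*p[0]/-p[2], cy-f*p[1]/-p[2]
E
cat > a.py <<'E'
from h import *
for n in ("scene","top"):
    im,d=vision.snapshot(n); np.savez(f"pics/{n}0.npz",im=im,d=d)
    cv2.imwrite(f"pics/{n}0.png",cv2.resize(im[:,:,::-1],(800,600),interpolation=cv2.INTER_CUBIC))
    c=K(n)[4]; print(n,{k:v for k,v in c.items() if k!="world_to_cam"}, np.linalg.inv(K(n)[3])[:3].round(3).tolist())
    P=cloud(n,d)
    for q in ("unit","unit_slot","spindle_top","plate_grip","collar_mid","collar_screw","panel","plug","weight","spike1","hexkey"):
        for r in finder.pinpoint(q,n)[:3]:
            a=r["at"]; i,j=int(round(a[1])),int(round(a[0])); w=P[min(max(i,0),383),min(max(j,0),511)]
            print(q,np.round(a,1),round(r["score"],2),w.round(3))
print(env.get_obs())
E
python3 a.py
```

```text
scene {'fov_y': 43.459800234644035, 'cx': 255.70378530631245, 'cy': 194.81959091772876} [[-0.003, -0.847, 0.531, 1.174], [1.0, -0.011, -0.011, 0.026], [0.016, 0.531, 0.847, 1.054]]
unit [289.1 229.7] 0.64 [0.651 0.116 0.068]
unit [371.1 173. ] 0.24 [0.454 0.342 0.019]
unit_slot [292.6 220. ] 0.82 [0.623 0.127 0.066]
spindle_top [294.8 208.1] 0.61 [0.622 0.127 0.119]
plate_grip [123.5 192.6] 0.75 [ 0.543 -0.284  0.05 ]
collar_mid [356.6 170.8] 0.94 [0.439 0.309 0.006]
collar_mid [297.  208.6] 0.7 [0.625 0.131 0.12 ]
collar_mid [371.1 138.1] 0.63 [0.338 0.356 0.021]
collar_screw [371.1 175.7] 0.93 [0.454 0.345 0.005]
collar_screw [412.8 177.5] 0.88 [0.47  0.449 0.022]
collar_screw [321.  159.2] 0.85 [0.424 0.21  0.038]
panel [277.8 298.7] 0.74 [0.814 0.088 0.059]
plug [206.5 272.1] 0.8 [ 0.738 -0.073  0.024]
weight [380.3 252.8] 0.89 [0.697 0.326 0.047]
spike1 [119.7 241.6] 0.79 [ 0.657 -0.286  0.008]
spike1 [160.7 245.9] 0.51 [ 0.664 -0.187  0.005]
hexkey [396.2 215.1] 0.46 [0.575 0.392 0.01 ]
top {'fov_y': 57.228636486076276, 'cx': 254.76542561315864, 'cy': 189.72302485102122} [[0.01
[... 975 characters left out ...]
.2, 'joints': array([-1.22048253e+00,  4.93552890e-01,  1.34549410e+00, -2.90296947e-05,
        1.30247962e+00, -9.55293942e-02]), 'joint_vel': array([-5.31645320e-05,  9.39070780e-04, -6.59835228e-04, -9.71098772e-05,
       -1.13830507e-03, -3.22192555e-04]), 'joint_efforts': array([ 5.10176498e-03, -8.82022262e+01, -3.84266961e+01,  9.99798499e-05,
        6.36641616e-04, -5.94131097e-05]), 'eef_pos': array([ 0.26949359, -0.56392511,  0.24530828]), 'tool_rot': array([3.14152958e+00, 3.41632389e-05, 4.45850887e-01]), 'contact_force': array([-0.10756492,  0.76382982,  0.09335494]), 'ft_torque': array([ 0.05266901, -0.01792655,  0.02100373]), 'grasp_force': 0.0, 'width': 1.0009408277865939}
```

View images.

View pics/scene0.png

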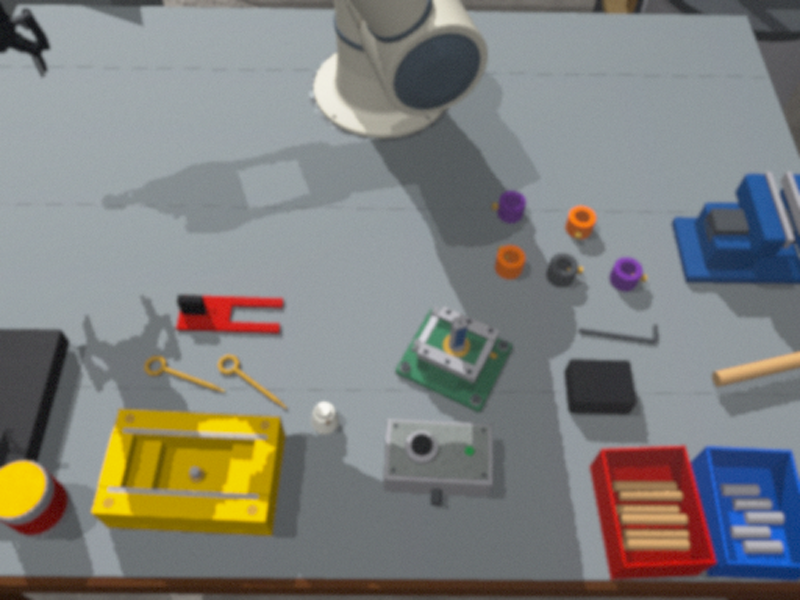

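View pics/top0.png

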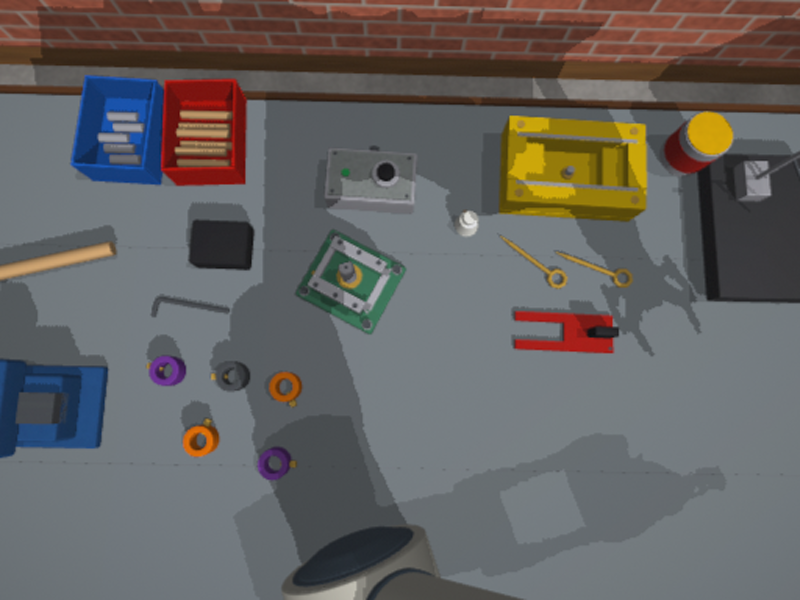

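```bash
cat > b.py <<'E'
from h import *
L=[]
for n,cs in (("top",[(224,178),(150,240)]),("scene",[(292,220),(362,172)])):
    z=np.load(f"pics/{n}0.npz"); im=z["im"]
    for c in cs:
        k=40; L.append(cv2.resize(im[c[1]-36:c[1]+36,c[0]-48:c[0]+48,::-1],(400,300),interpolation=cv2.INTER_CUBIC))
cv2.imwrite("pics/crop.png",np.vstack([np.hstack(L[:2]),np.hstack(L[2:])]))
for n in ("top","scene"):
    z=np.load(f"pics/{n}0.npz"); im,d=z["im"].astype(int),z["d"]; P=cloud(n,d)
    hsv=cv2.cvtColor(z["im"],cv2.COLOR_RGB2HSV)
    near=lambda x,y,r:(np.hypot(P[...,0]-x,P[...,1]-y)<r)
    g=near(.617,.12,.13)&(abs(hsv[...,0].astype(int)-70)<20)&(hsv[...,1]>80)
    r=cv2.minAreaRect(P[g][:,:2].astype(np.float32)*1000); print(n,"green",g.sum(),r)
    ra=near(.617,.12,.08)&(hsv[...,1]<60)&(P[...,2]>.058)&(P[...,2]<.07)
    r=cv2.minAreaRect(P[ra][:,:2].astype(np.float32)*1000); print("rails",ra.sum(),r,P[ra][:,2].mean())
    s=near(.617,.12,.04)&(P[...,2]>.108); print("spin",s.sum(),P[s].mean(0).round(4),P[s].max(0).round(3))
    red=(P[...,1]<-.1)&(P[...,1]>-.4)&(P[...,0]<.62)&(P[...,0]>.42)&((hsv[...,0]<8)|(hsv[...,0]>172))&(hsv[...,1]>150)
    r=cv2.minAreaRect(P[red][:,:2].astype(np.float32)*1000); print("plate",red.sum(),r,P[red].mean(0),cv2.boxPoints(r).round(0).tolist())
    bl=near(.545,-.284,.05)&(P[...,2]>.04); r=cv2.minAreaRect(P[bl][:,:2].astype(np.float32)*1000); print("block",bl.sum(),r,P[bl].mean(0),P[bl][:,2].max())
    co=near(.452,.312,.035)&(P[...,2]>.028); (x,y),q=cv2.minEnclosingCircle(P[co][:,:2].astype(np.float32)*1000); print("collar",co.sum(),x,y,q,P[co].mean(0),P[co][:,2].mean())
    br=near(.452,.312,.06)&(hsv[...,0]>10)&(hsv[...,0]<30)&(hsv[...,1]>110); print("screw",br.sum(),P[br].mean(0), np.argwhere(br).mean(0)[::-1])
E
python3 b.py
```

```text
top green 1217 ((615.8851318359375, 121.57341003417969), (144.33615112304688, 127.9179916381836), 62.80235290527344)
rails 731 ((615.537353515625, 119.3895034790039), (106.39402770996094, 92.6783447265625), 62.932395935058594) 0.06455172215317981
spin 78 [0.6148 0.1218 0.1167] [0.626 0.134 0.121]
plate 988 ((536.84130859375, -239.02194213867188), (163.06747436523438, 63.27054214477539), 88.4959487915039) [ 0.53597782 -0.24745475  0.00852075] [[503.0, -320.0], [566.0, -321.0], [571.0, -158.0], [507.0, -157.0]]
block 99 ((535.6912841796875, -294.94512939453125), (38.22848129272461, 15.27918529510498), 86.7121353149414) [ 0.53539518 -0.29460891  0.04767158] 0.05361411753033962
collar 213 453.3648376464844 308.16632080078125 23.90409278869629 [0.45338593 0.30744043 0.03556092] 0.035560917041789326
screw 15 [0.45218175 0.33310163 0.02217455] [138.33333333 240.4       ]
scene green 1195 ((626.5279541015625, 120.88514709472656), (142.42477416992188, 110.27206420898438), 63.00042724609375)
rails 765 ((615.2930297851562, 121.79825592041016), (106.57280731201172, 94.55021667480469), 63.11402130126953) 0.0650028101291961
spin 78 [0.6181 0.1239 0.117 ] [0.627 0.135 0.122]
plate 881 ((538.3956298828125, -235.22933959960938), (162.95932006835938, 65.23381042480469), 87.88903045654297) [ 0.54223704 -0.24054243  0.00884114] [[503.0, -315.0], [568.0, -318.0], [574.0, -155.0], [509.0, -153.0]]
block 110 ((535.3079223632812, -293.65814208984375), (40.42920684814453, 18.895357131958008), 88.58959197998047) [ 0.53717519 -0.29364016  0.0472932 ] 0.052092892764544985
collar 195 454.0367736816406 310.1199951171875 25.741289138793945 [0.45453992 0.30990077 0.03549263] 0.03549262710921511
screw 6 [0.45332172 0.34070434 0.02210007] [370.83333333 172.16666667]
```

View pics/crop.png

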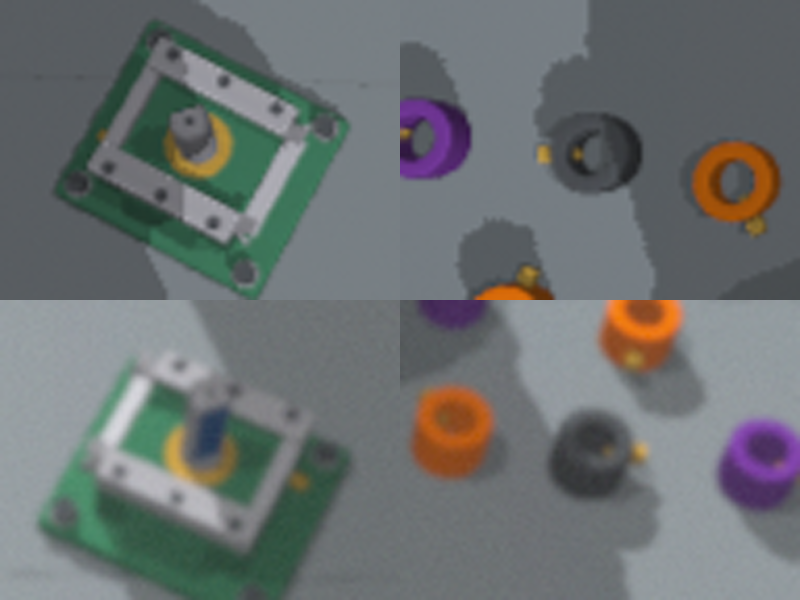

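The dark collar (top pixel 148,241; scene 362,172) is the only dark one. The others, orange at (182,248) and (128,280), purple at (106,237) and (175,297), are look-alikes. The crop shows its brass screw pointing to +y. The unit's mouth, with bright lead-ins, is at image right in top, which puts the unit's yaw at about 63°. The plate grip is at (0.5355, -0.294) with yaw 1.54.

{"op": "step_arm", "data": {"plan": [[0.356, -0.129, 0.1, 0, 0, -0.696], [0.356, -0.129, 0.1, 0, 0, -0.696], [0.356, -0.129, 0.1, 0, 0, -0.696], [0.356, -0.129, 0.1, 0, 0, -0.696], [0.356, -0.129, 0.1, 0, 0, -0.696], [0.356, -0.129, 0.1, 0, 0, -0.696], [0.356, -0.129, 0.1, 0, 0, -0.696], [0.356, -0.129, 0.1, 0, 0, -0.696], [0.356, -0.129, 0.1, 0, 0, -0.696], [0.356, -0.129, 0.1, 0, 0, -0.696], [0.356, -0.129, 0.1, 0, 0, -0.696], [0.356, -0.129, 0.1, 0, 0, -0.696]], "hand": -0.2}}

```text
t: 2.4
eef_pos: [0.5345, -0.2951, 0.1457]
tool_rot: [3.141, 0.0, 1.537]
contact_force: [0.7, -0.2, -0.1]
width: 0.597
grasp_force: 0.0
```

```bash
cat >> h.py <<'E'
def go(x,y,z,yaw):
    "yaw in deg; prints tool shift (m) and turn share from present pose"
    o=env.get_obs(); r0=R.from_euler("xyz",o["tool_rot"]); r1=R.from_euler("xyz",[np.pi,0,np.radians(yaw)])
    print("row",(r0.inv().apply(np.array([x,y,z])-o["eef_pos"])).round(4),((r0.inv()*r1).as_rotvec()/(np.pi/2)).round(4))
def st():
    o=env.get_obs(); print("t",round(o["t"],2),"p",o["eef_pos"].round(4),"rot",np.degrees(o["tool_rot"]).round(2),"F",o["contact_force"].round(1),"M",o["ft_torque"].round(2),"w",round(o["width"]*85,2),"g",round(o["grasp_force"],1),"j6",o["joints"][5].round(2))
E
python3 -c "
from h import *
st(); go(.5355,-.2943,.028,88.2)
for n in ('scene','top'):
    z=np.load(f'pics/{n}0.npz'); im,d=z['im'],z['d']; P=cloud(n,d); h=cv2.cvtColor(im,cv2.COLOR_RGB2HSV)
    b=(np.hypot(P[...,0]-.617,P[...,1]-.123)<.03)&(P[...,2]>.066)&(P[...,2]<.118)&(h[...,0]>95)&(h[...,0]<130)&(h[...,1]>60)
    Q=P[b]; print(n,len(Q))
    if len(Q)>20:
        c=np.median(Q,0); A=np.c_[np.ones(len(Q)),Q[:,1]-c[1],Q[:,2]-c[2]]; s=np.linalg.lstsq(A,Q[:,0],rcond=None)[0]; print(c,s,'normal yaw',np.degrees(np.arctan(-s[1])))
        for v in np.unique(np.argwhere(b)[:,0]): 
            r=np.argwhere(b[v]).ravel(); print(v,r.min(),r.max(),end='; ')
    print([proj(n,(.6168,.123,zz)) for zz in (.07,.118)])
"
```

```text
t 2.4 p [ 0.5345 -0.2951  0.1457] rot [1.7998e+02 2.0000e-02 8.8080e+01] F [ 0.7 -0.2 -0.1] M [ 0.01 -0.02  0.03] w 50.78 g 0.0 j6 -0.57
row [0.0009 0.0009 0.1177] [ 0.0003  0.0003 -0.0013]
scene 56
[0.62328382 0.12845874 0.09093653] [ 0.62313239 -0.3560199  -0.00328269] normal yaw 19.596741364263416
210 296 297; 211 294 298; 212 292 298; 213 292 297; 214 292 297; 215 292 297; 216 292 296; 217 292 296; 218 291 296; 219 291 295; 220 291 294; [(np.float64(291.383218132163), np.float64(216.72875005989528)), (np.float64(293.0439610276193), np.float64(206.27743042180867))]
top 0
[(np.float64(222.07489274712987), np.float64(174.6242233754786)), (np.float64(220.52603918386427), np.float64(170.47986864175567))]
```

{"op": "step_arm", "data": {"plan": [[0.001, 0.001, 0.05, 0, 0, 0], [0.001, 0.001, 0.09, 0, 0, 0], [0.001, 0.001, 0.118, 0, 0, 0], [0.001, 0.001, 0.118, 0, 0, 0], [0.001, 0.001, 0.118, 0, 0, 0]]}}

```text
t: 2.9
eef_pos: [0.5359, -0.2938, 0.028]
tool_rot: [3.142, 0.0, 1.538]
contact_force: [0.0, -0.9, -0.5]
width: 0.6
grasp_force: 0.0
```

{"op": "step_arm", "data": {"plan": [[0, 0, 0, 0, 0, 0], [0, 0, 0, 0, 0, 0], [0, 0, 0, 0, 0, 0], [0, 0, 0, 0, 0, 0], [0, 0, 0, 0, 0, 0], [0, 0, 0, 0, 0, 0]], "hand": 1, "grip_force": 60}}

```text
t: 3.5
eef_pos: [0.5368, -0.2937, 0.029]
tool_rot: [3.14, 0.002, 1.539]
contact_force: [-1.7, -1.2, 10.6]
width: 0.178
grasp_force: 59.5
```

```bash
python3 -c "
from h import *
st()
a=np.radians(63); u=np.array([np.cos(a),np.sin(a)]); c=np.array([.617,.1238])
for k in (-.20,): p=c+u*k; print(p); go(p[0],p[1],.14,63)
"
```

```text
t 3.5 p [ 0.5368 -0.2937  0.029 ] rot [1.7988e+02 9.0000e-02 8.8190e+01] F [-1.7 -1.2 10.6] M [-0.08  0.48  0.09] w 15.11 g 59.5 j6 -0.57
[ 0.5262019 -0.0544013]
row [ 0.2387 -0.0179 -0.1114] [0.0015 0.0007 0.2799]
```

{"op": "step_arm", "data": {"plan": [[0, 0, -0.03, 0, 0, 0], [0, 0, -0.052, 0, 0, 0], [0.04, 0, -0.052, 0, 0, 0], [0.08, 0, -0.052, 0, 0, 0], [0.12, 0, -0.052, 0, 0, 0], [0.12, 0, -0.052, 0, 0, 0]]}}

```text
t: 4.1
eef_pos: [0.5393, -0.1689, 0.08]
tool_rot: [-3.141, -0.001, 1.542]
contact_force: [0.6, -0.2, -2.6]
width: 0.18
grasp_force: 59.3
```

```bash
python3 -c "
from h import *
st()
a=np.radians(63); u=np.array([np.cos(a),np.sin(a)]); c=np.array([.617,.1238])
p=c-u*.215; print(p); go(p[0],p[1],.0803,63)
"
```

```text
t 4.1 p [ 0.5393 -0.1689  0.08  ] rot [-1.7995e+02 -6.0000e-02  8.8360e+01] F [ 0.6 -0.2 -2.6] M [-0.09  0.03  0.1 ] w 15.3 g 59.3 j6 -0.38
[ 0.51939204 -0.0677664 ]
row [ 0.1005 -0.0228 -0.0002] [-0.0007 -0.0005  0.2818]
```

{"op": "step_arm", "data": {"plan": [[0.03, -0.008, 0, 0, 0, 0.09], [0.06, -0.015, 0, 0, 0, 0.18], [0.1, -0.023, 0, 0, 0, 0.26], [0.1, -0.023, 0, 0, 0, 0.281], [0.1, -0.023, 0, 0, 0, 0.281], [0.1, -0.023, 0, 0, 0, 0.281]]}}

```text
t: 4.7
eef_pos: [0.5207, -0.073, 0.0797]
tool_rot: [3.14, -0.0, 1.099]
contact_force: [-0.5, -0.2, -1.7]
width: 0.177
grasp_force: 59.3
```

```bash
cat > c.py <<'E'
from h import *
st()
L=[]
a=np.radians(63); u=np.array([np.cos(a),np.sin(a)]); v=np.array([-u[1],u[0]]); o=np.array([.617,.1238])
for n,c in (("top",(235,178)),("scene",(270,215))):
    im,d=vision.snapshot(n); np.savez(f"pics/{n}1.npz",im=im,d=d); L.append(cv2.resize(im[c[1]-60:c[1]+60,c[0]-40:c[0]+40,::-1],(400,600),interpolation=cv2.INTER_CUBIC))
    P=cloud(n,d); h=cv2.cvtColor(im,cv2.COLOR_RGB2HSV); X=(P[...,:2]-o)@np.c_[u,v]
    red=((h[...,0]<8)|(h[...,0]>172))&(h[...,1]>140)&(P[...,2]>.05)&(P[...,2]<.066)&(abs(X[...,1])<.06)&(X[...,0]<0)&(X[...,0]>-.26)
    r=cv2.minAreaRect(X[red].astype(np.float32)*1000); print(n,"plate in unit frame",r,P[red][:,2].mean())
    ra=(np.hypot(*np.moveaxis(X,-1,0))<.085)&(h[...,1]<60)&(P[...,2]>.062)&(P[...,2]<.069)&(abs(X[...,1])>.02)
    r=cv2.minAreaRect(X[ra].astype(np.float32)*1000); print("rails",r)
cv2.imwrite("pics/pre.png",np.hstack(L))
E
python3 c.py
```

```text
t 4.7 p [ 0.5207 -0.073   0.0797] rot [ 1.7993e+02 -1.0000e-02  6.2970e+01] F [-0.5 -0.2 -1.7] M [-0.05  0.04 -0.02] w 15.04 g 59.3 j6 0.22
top plate in unit frame ((-165.12399291992188, -3.578716278076172), (63.815982818603516, 163.689453125), 89.89752960205078) 0.058912320970333984
rails ((-4.627346038818359, -0.6004791259765625), (92.22956848144531, 106.78618621826172), 89.58329772949219)
scene plate in unit frame ((-161.23158264160156, -3.510845184326172), (64.63630676269531, 162.6947784423828), 89.77395629882812) 0.05941714787680916
rails ((-2.7026290893554688, 0.7171592712402344), (106.71024322509766, 94.8890151977539), 0.06927981972694397)
```

View pics/pre.png

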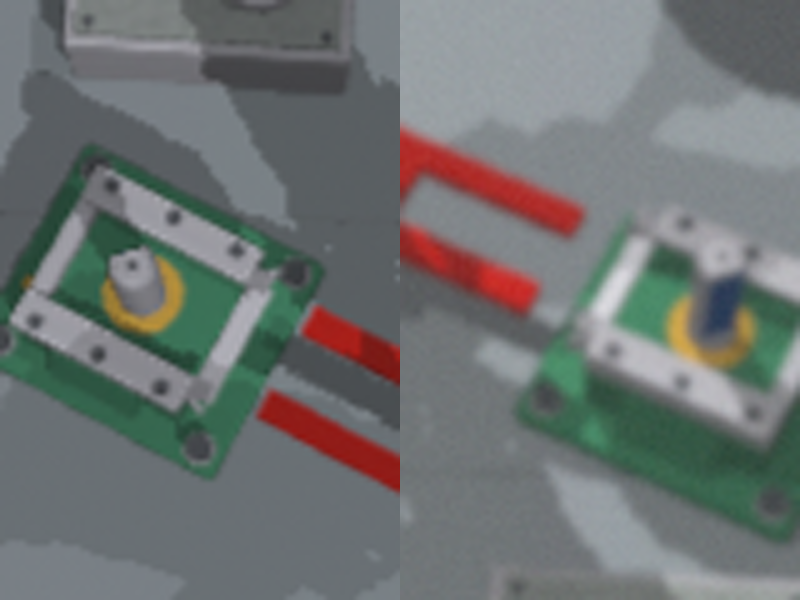

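{"op": "step_arm", "data": {"plan": [[0.005, -0.0035, 0, 0, 0, 0], [0.01, -0.0035, 0, 0, 0, 0], [0.01, -0.0035, 0, 0, 0, 0], [0.01, -0.0035, 0, 0, 0, 0]]}}

```text
t: 5.2
eef_pos: [0.5216, -0.0618, 0.0793]
tool_rot: [3.142, 0.0, 1.098]
contact_force: [0.1, -0.8, -3.3]
width: 0.174
grasp_force: 59.3
```

```bash
cat >> h.py <<'E'
def uf(c=(.617,.1238),yaw=63):
    o=env.get_obs(); a=np.radians(yaw); u=np.array([np.cos(a),np.sin(a)]); d=o["eef_pos"][:2]-np.array(c); print("unit frame mm",round(d@u*1e3,2),round((-d[0]*u[1]+d[1]*u[0])*1e3,2),round(o["eef_pos"][2]*1e3,2))
E
python3 -c "
from h import *
st();uf()"
```

```text
t 5.2 p [ 0.5216 -0.0618  0.0793] rot [180.     0.    62.92] F [ 0.1 -0.8 -3.3] M [-0.15  0.08  0.01] w 14.79 g 59.3 j6 0.24
unit frame mm -208.69 0.69 79.25
```

{"op": "step_arm", "data": {"plan": [[0.006, 0.0006, -0.001, 0, 0, 0], [0.014, 0.0006, -0.001, 0, 0, 0], [0.022, 0.0006, -0.001, 0, 0, 0], [0.03, 0.0006, -0.001, 0, 0, 0], [0.038, 0.0006, -0.001, 0, 0, 0], [0.046, 0.0006, -0.001, 0, 0, 0], [0.046, 0.0006, -0.001, 0, 0, 0]]}}

```text
t: 5.9
eef_pos: [0.5436, -0.0203, 0.0803]
tool_rot: [3.141, -0.0, 1.099]
contact_force: [-0.3, -0.7, -2.2]
width: 0.183
grasp_force: 59.3
```

```bash
python3 -c "
from h import *
st();uf()"
```

```text
t 5.9 p [ 0.5436 -0.0203  0.0803] rot [ 1.7998e+02 -1.0000e-02  6.2950e+01] F [-0.3 -0.7 -2.2] M [-0.09  0.03 -0.02] w 15.58 g 59.3 j6 0.32
unit frame mm -161.75 -0.0 80.28
```

{"op": "step_arm", "data": {"plan": [[0.008, 0, 0, 0, 0, 0], [0.016, 0, 0, 0, 0, 0], [0.024, 0, 0, 0, 0, 0], [0.032, 0, 0, 0, 0, 0], [0.04, 0, 0, 0, 0, 0], [0.048, 0, 0, 0, 0, 0], [0.056, 0, 0, 0, 0, 0], [0.056, 0, 0, 0, 0, 0]]}}

```text
t: 6.7
eef_pos: [0.569, 0.0295, 0.0802]
tool_rot: [3.141, -0.0, 1.098]
contact_force: [-0.0, -0.7, -3.5]
width: 0.184
grasp_force: 59.3
```

```bash
python3 -c "
from h import *
st();uf()"
```

```text
t 6.7 p [0.569  0.0295 0.0802] rot [ 1.7999e+02 -1.0000e-02  6.2940e+01] F [-0.  -0.7 -3.5] M [-0.08 -0.    0.02] w 15.65 g 59.3 j6 0.42
unit frame mm -105.81 -0.09 80.24
```

Lower it to the slot floor and push home gently.

{"op": "step_arm", "data": {"plan": [[0.002, 0, 0.0008, 0, 0, 0], [0.004, 0, 0.0012, 0, 0, 0], [0.005, 0, 0.0014, 0, 0, 0], [0.006, 0, 0.0014, 0, 0, 0], [0.007, 0, 0.0014, 0, 0, 0], [0.008, 0, 0.0014, 0, 0, 0], [0.009, 0, 0.0014, 0, 0, 0], [0.009, 0, 0.0014, 0, 0, 0], [0.009, 0, 0.0014, 0, 0, 0]]}}

```text
t: 7.6
eef_pos: [0.5723, 0.036, 0.0789]
tool_rot: [-3.141, 0.001, 1.098]
contact_force: [-3.6, -7.7, 2.6]
width: 0.178
grasp_force: 60.1
```

```bash
python3 -c "
from h import *
st();uf()"
```

```text
t 7.6 p [0.5723 0.036  0.0789] rot [-1.7998e+02  6.0000e-02  6.2890e+01] F [-3.6 -7.7  2.6] M [-1.1   0.39 -0.02] w 15.13 g 60.1 j6 0.43
unit frame mm -98.5 -0.03 78.91
```

{"op": "step_arm", "data": {"plan": [[0.002, 0, 0, 0, 0, 0], [0.004, 0, 0, 0, 0, 0], [0.004, 0, 0, 0, 0, 0], [0.004, 0, 0, 0, 0, 0]]}}

```text
t: 8.0
eef_pos: [0.5721, 0.0366, 0.0789]
tool_rot: [-3.14, 0.007, 1.098]
contact_force: [-17.5, -41.6, 13.9]
width: 0.18
grasp_force: 61.8
```

```bash
python3 -c "
from h import *
st();uf()"
```

```text
t 8.0 p [0.5721 0.0366 0.0789] rot [-179.88    0.37   62.93] F [-17.5 -41.6  13.9] M [-6.11  2.27  0.16] w 15.28 g 61.8 j6 0.44
unit frame mm -98.13 0.41 78.91
```

{"op": "step_arm", "data": {"plan": [[-0.0045, 0, 0, 0, 0, 0], [-0.0045, 0, 0, 0, 0, 0]]}}

```text
t: 8.2
eef_pos: [0.5722, 0.0357, 0.0789]
tool_rot: [-3.141, 0.0, 1.097]
contact_force: [0.3, -0.5, -1.7]
width: 0.176
grasp_force: 59.5
```

{"op": "step_arm", "data": {"plan": [[0, 0, 0, 0, 0, 0], [0, 0, 0, 0, 0, 0], [0, 0, 0, 0, 0, 0], [0, 0, 0, 0, 0, 0]], "hand": -0.2}}

```text
t: 8.6
eef_pos: [0.5726, 0.0364, 0.0789]
tool_rot: [3.141, -0.0, 1.098]
contact_force: [0.6, -0.4, 0.1]
width: 0.6
grasp_force: 0.0
```

{"op": "step_arm", "data": {"plan": [[0, 0, -0.04, 0, 0, 0], [0, 0, -0.08, 0, 0, 0], [0, 0, -0.09, 0, 0, 0], [0, 0, -0.09, 0, 0, 0]]}}

```text
t: 9.0
eef_pos: [0.5734, 0.0362, 0.1705]
tool_rot: [3.138, -0.001, 1.098]
contact_force: [-0.4, 0.0, -0.4]
width: 0.603
grasp_force: 0.0
```

```bash
cat > d.py <<'E'
from h import *
st();uf()
a=np.radians(63); u=np.array([np.cos(a),np.sin(a)]); v=np.array([-u[1],u[0]]); o=np.array([.617,.1238])
for n in ("top","scene"):
    im,d=vision.snapshot(n); cv2.imwrite(f"pics/{n}2.png",im[:,:,::-1])
    P=cloud(n,d); h=cv2.cvtColor(im,cv2.COLOR_RGB2HSV); X=(P[...,:2]-o)@np.c_[u,v]
    red=((h[...,0]<8)|(h[...,0]>172))&(h[...,1]>140)&(P[...,2]>.05)&(P[...,2]<.066)&(abs(X[...,1])<.06)&(X[...,0]<.06)&(X[...,0]>-.26)
    r=cv2.minAreaRect(X[red].astype(np.float32)*1000); print(n,"plate",red.sum(),r,P[red][:,2].mean(),X[red].min(0),X[red].max(0))
go(.617,.1238,.19,110)
E
python3 d.py
```

```text
t 9.0 p [0.5734 0.0362 0.1705] rot [ 1.7982e+02 -8.0000e-02  6.2900e+01] F [-0.4  0.  -0.4] M [0.01 0.03 0.05] w 51.29 g 0.0 j6 0.43
unit frame mm -97.85 -0.88 170.46
top plate 251 ((-70.43427276611328, 18.36369514465332), (117.3990249633789, 38.57514953613281), 7.806427955627441) 0.05738233675491891 [-0.12636194 -0.0087181 ] [-0.0116162   0.03115406]
scene plate 649 ((-42.449398040771484, -1.6634750366210938), (64.31771850585938, 158.973876953125), 88.66325378417969) 0.05826199625996616 [-0.1222402 -0.0331528] [0.03749858 0.03131352]
row [ 0.0985  0.0002 -0.022 ] [-0.0006 -0.     -0.5234]
```

{"op": "step_arm", "data": {"plan": [[0.04, 0, 0, 0, 0, -0.1], [0.08, 0, 0, 0, 0, -0.2], [0.0985, 0, 0, 0, 0, -0.3], [0.0985, 0, 0, 0, 0, -0.4], [0.0985, 0, 0, 0, 0, -0.523], [0.0985, 0, 0, 0, 0, -0.523], [0.0985, 0, 0.03, 0, 0, -0.523], [0.0985, 0, 0.06, 0, 0, -0.523], [0.0985, 0, 0.076, 0, 0, -0.523], [0.0985, 0, 0.076, 0, 0, -0.523], [0.0985, 0, 0.076, 0, 0, -0.523]]}}

```text
t: 10.2
eef_pos: [0.6168, 0.1238, 0.092]
tool_rot: [-3.14, -0.0, 1.919]
contact_force: [0.5, -0.4, 0.1]
width: 0.6
grasp_force: 0.0
```

{"op": "step_arm", "data": {"plan": [[0, 0, 0, 0, 0, 0], [0, 0, 0, 0, 0, 0], [0, 0, 0, 0, 0, 0], [0, 0, 0, 0, 0, 0], [0, 0, 0, 0, 0, 0], [0, 0, 0, 0, 0, 0]], "hand": 1, "grip_force": 25}}

```text
t: 10.8
eef_pos: [0.6154, 0.1233, 0.0933]
tool_rot: [-3.138, -0.0, 1.919]
contact_force: [-11.9, -6.2, 7.2]
width: 0.226
grasp_force: 29.4
```

```bash
python3 -c "
from h import *
st();uf()"
```

```text
t 10.8 p [0.6154 0.1233 0.0933] rot [-1.7981e+02 -2.0000e-02  1.0997e+02] F [-11.9  -6.2   7.2] M [-0.85  1.81  0.01] w 19.21 g 29.4 j6 -0.25
unit frame mm -1.17 1.17 93.28
```

{"op": "step_arm", "data": {"plan": [[0, -0.0015, 0, 0, 0, 0], [-0.0002, -0.0015, 0, 0, 0, -0.08], [-0.0004, -0.0014, 0, 0, 0, -0.16], [-0.0007, -0.0013, 0, 0, 0, -0.24], [-0.0009, -0.0012, 0, 0, 0, -0.32], [-0.0012, -0.001, 0, 0, 0, -0.4], [-0.0014, -0.0009, 0, 0, 0, -0.478], [-0.0014, -0.0009, 0, 0, 0, -0.478], [-0.0014, -0.0009, 0, 0, 0, -0.478]], "grip_force": 40}}

```text
t: 11.7
eef_pos: [0.6164, 0.1222, 0.0933]
tool_rot: [-3.141, -0.0, 2.667]
contact_force: [-5.5, -0.1, 1.8]
width: 0.227
grasp_force: 40.4
```

```bash
python3 -c "
from h import *
st();uf()"
```

```text
t 11.7 p [0.6164 0.1222 0.0933] rot [-1.7998e+02 -3.0000e-02  1.5281e+02] F [-5.5 -0.1  1.8] M [-0.25  0.99  0.02] w 19.3 g 40.4 j6 -1.0
unit frame mm -1.63 -0.21 93.3
```

{"op": "step_arm", "data": {"plan": [[0, 0, 0, 0, 0, -0.002], [0, 0, 0, 0, 0, -0.002], [0, 0, 0, 0, 0, -0.002]]}}

```text
t: 12.0
eef_pos: [0.6164, 0.1222, 0.0933]
tool_rot: [-3.141, -0.001, 2.67]
contact_force: [-6.1, 0.7, 3.2]
width: 0.228
grasp_force: 40.5
```

{"op": "step_arm", "data": {"plan": [[0, 0, 0, 0, 0, 0], [0, 0, 0, 0, 0, 0], [0, 0, 0, 0, 0, 0], [0, 0, 0, 0, 0, 0]], "hand": -0.7}}

```text
t: 12.4
eef_pos: [0.6172, 0.1222, 0.093]
tool_rot: [3.141, 0.0, 2.672]
contact_force: [0.1, -0.5, -0.7]
width: 0.847
grasp_force: 0.0
```

{"op": "step_arm", "data": {"plan": [[0, 0, -0.04, 0, 0, 0], [0, 0, -0.08, 0, 0, 0], [0, 0, -0.1, 0, 0, 0], [0, 0, -0.1, 0, 0, 0]]}}

```text
t: 12.8
eef_pos: [0.6186, 0.1224, 0.1962]
tool_rot: [3.139, 0.005, 2.673]
contact_force: [-0.3, 0.8, -0.5]
width: 0.846
grasp_force: 0.0
```

```bash
python3 -c "
from h import *
st(); go(.4538,.3092,.14,90)"
```

```text
t 12.8 p [0.6186 0.1224 0.1962] rot [179.82   0.27 153.14] F [-0.3  0.8 -0.5] M [0.03 0.01 0.07] w 71.88 g 0.0 j6 -1.0
row [0.2317 0.092  0.0554] [0.0034 0.0016 0.7015]
```

{"op": "step_arm", "data": {"plan": [[0.04, 0.016, 0, 0, 0, 0.09], [0.08, 0.032, 0, 0, 0, 0.18], [0.12, 0.048, 0, 0, 0, 0.27], [0.16, 0.064, 0.02, 0, 0, 0.36], [0.2, 0.08, 0.04, 0, 0, 0.45], [0.232, 0.092, 0.055, 0, 0, 0.54], [0.232, 0.092, 0.055, 0, 0, 0.63], [0.232, 0.092, 0.055, 0, 0, 0.7], [0.232, 0.092, 0.055, 0, 0, 0.7], [0.232, 0.092, 0.055, 0, 0, 0.7]], "hand": -0.7}}

```text
t: 13.8
eef_pos: [0.4514, 0.3089, 0.1375]
tool_rot: [-3.141, 0.0, 1.577]
contact_force: [-0.3, -0.8, 0.1]
width: 0.847
grasp_force: 0.0
```

```bash
python3 -c "
from h import *
st()
print('screw pin',onz('top',(134.6,239.8),.018),onz('scene',(371.1,175.7),.018))
for n in ('top','scene'):
    z=np.load(f'pics/{n}0.npz'); im,d=z['im'],z['d']; P=cloud(n,d); h=cv2.cvtColor(im,cv2.COLOR_RGB2HSV)
    rr=np.hypot(P[...,0]-.4538,P[...,1]-.3092)
    br=(rr<.06)&(h[...,0]>10)&(h[...,0]<30)&(h[...,1]>100)
    W=np.array([onz(n,q[::-1],.021) for q in np.argwhere(br)]); k=np.hypot(W[:,0]-.4538,W[:,1]-.3092)>.02; print(n,k.sum(),W[k].mean(0),W[~k].mean(0))
    c=(abs(P[...,2]-.036)<.003)&(rr<.03); print(P[c].mean(0),cv2.minEnclosingCircle(P[c][:,:2].astype(np.float32)*1000))
for n in ('top','scene'):
    im,d=vision.snapshot(n); cv2.imwrite(f'pics/{n}3.png',im[:,:,::-1])
a=cv2.imread('pics/top3.png')[118:238,184:264]; b=cv2.imread('pics/scene3.png')[160:280,250:330]
cv2.imwrite('pics/chk.png',np.hstack([cv2.resize(q,(400,600),interpolation=cv2.INTER_CUBIC) for q in (a,b)]))
"
```

```text
t 13.8 p [0.4514 0.3089 0.1375] rot [-1.7997e+02  1.0000e-02  9.0340e+01] F [-0.3 -0.8  0.1] M [0.   0.03 0.01] w 71.98 g 0.0 j6 0.48
screw pin [0.45356732 0.34397253 0.018     ] [0.46170113 0.34125934 0.018     ]
top 12 [0.45183662 0.33935176 0.021     ] [0.45137827 0.31868748 0.021     ]
[0.45320772 0.30788396 0.03592552] ((453.0083923339844, 308.06988525390625), 23.71036148071289)
scene 9 [0.45201361 0.34154369 0.021     ] [nan nan nan]
[0.45371287 0.31025312 0.03619226] ((453.268798828125, 310.8836975097656), 24.74014663696289)<string>:9: RuntimeWarning: Mean of empty slice.
  ret = um.true_divide(
```

View pics/chk.png

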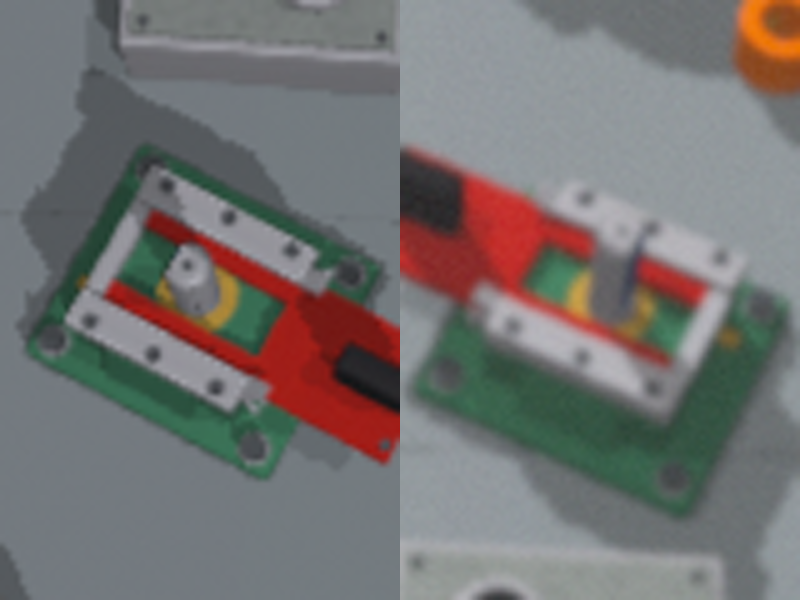

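The plate is home: the fork tips reach the end-stop bar. The blue flat now shows as a sliver facing the end stop, at scene crop (640,270). Next is the collar.

{"op": "step_arm", "data": {"plan": [[0, 0, 0.03, 0, 0, -0.018], [0, 0, 0.06, 0, 0, -0.018], [0, 0, 0.07, 0, 0, -0.018], [0, 0, 0.07, 0, 0, -0.018], [0, 0, 0.07, 0, 0, -0.018]]}}

```text
t: 14.4
eef_pos: [0.4519, 0.3092, 0.0687]
tool_rot: [3.141, -0.0, 1.602]
contact_force: [1.5, -0.3, 0.4]
width: 0.847
grasp_force: 0.0
```

```bash
python3 -c "
from h import *
st(); go(.4534,.3092,.023,92)"
```

```text
t 14.4 p [0.4519 0.3092 0.0687] rot [ 1.7997e+02 -2.0000e-02  9.1800e+01] F [ 1.5 -0.3  0.4] M [ 0.01 -0.01 -0.03] w 72.02 g 0.0 j6 0.46
row [-0.      0.0014  0.0457] [ 0.0004 -0.0002 -0.0022]
```

{"op": "step_arm", "data": {"plan": [[0, 0.0014, 0.02, 0, 0, -0.002], [0, 0.0014, 0.035, 0, 0, -0.002], [0, 0.0014, 0.0455, 0, 0, -0.002], [0, 0.0014, 0.0455, 0, 0, -0.002], [0, 0.0014, 0.0455, 0, 0, -0.002]]}}

```text
t: 14.9
eef_pos: [0.4532, 0.3093, 0.0231]
tool_rot: [3.141, -0.0, 1.605]
contact_force: [0.3, -0.3, -1.1]
width: 0.844
grasp_force: 0.0
```

{"op": "step_arm", "data": {"plan": [[0, 0, 0, 0, 0, 0], [0, 0, 0, 0, 0, 0], [0, 0, 0, 0, 0, 0], [0, 0, 0, 0, 0, 0], [0, 0, 0, 0, 0, 0]], "hand": 1, "grip_force": 80}}

```text
t: 15.4
eef_pos: [0.4533, 0.3093, 0.0237]
tool_rot: [3.14, -0.001, 1.605]
contact_force: [-2.3, -2.7, 18.9]
width: 0.544
grasp_force: 78.9
```

{"op": "step_arm", "data": {"plan": [[0, 0, -0.02, 0, 0, 0], [0, 0, -0.06, 0, 0, 0], [0, 0, -0.1, 0, 0, 0], [0, 0, -0.13, 0, 0, 0], [0, 0, -0.13, 0, 0, 0], [0, 0, -0.13, 0, 0, 0]]}}

```text
t: 16.0
eef_pos: [0.4528, 0.3091, 0.1527]
tool_rot: [3.141, -0.0, 1.605]
contact_force: [-0.3, -1.1, -4.5]
width: 0.542
grasp_force: 83.4
```

```bash
python3 -c "
from h import *
st(); go(.6173,.1240,.153,63)"
```

```text
t 16.0 p [0.4528 0.3091 0.1527] rot [ 1.7994e+02 -3.0000e-02  9.1970e+01] F [-0.3 -1.1 -4.5] M [-0.02 -0.01  0.01] w 46.07 g 83.4 j6 0.46
row [-0.1906  0.158  -0.0002] [ 0.0005 -0.0005  0.3218]
```

{"op": "step_arm", "data": {"plan": [[-0.03, 0.025, -0.012, 0, 0, 0.06], [-0.06, 0.05, -0.014, 0, 0, 0.12], [-0.09, 0.075, -0.014, 0, 0, 0.18], [-0.12, 0.1, -0.014, 0, 0, 0.24], [-0.15, 0.125, -0.014, 0, 0, 0.3], [-0.18, 0.149, -0.014, 0, 0, 0.322], [-0.1906, 0.158, -0.014, 0, 0, 0.322], [-0.1906, 0.158, -0.014, 0, 0, 0.322], [-0.1906, 0.158, -0.014, 0, 0, 0.322]]}}

```text
t: 16.9
eef_pos: [0.6162, 0.1243, 0.165]
tool_rot: [-3.139, 0.001, 1.099]
contact_force: [-0.6, 0.8, -3.6]
width: 0.543
grasp_force: 83.6
```

```bash
cat > e.py <<'E'
from h import *
st(); uf((.6173,.124))
o=env.get_obs()["eef_pos"]; zc=o[2]-.0237+.018; L=[]
for n in ("top","scene"):
    im,d=vision.snapshot(n); np.savez(f"pics/{n}4.npz",im=im,d=d)
    for q in ("collar_screw","collar_mid"):
        for r in finder.pinpoint(q,n)[:4]:
            w=onz(n,r["at"],zc)
            if np.hypot(*(w-o)[:2])<.07: print(n,q,np.round(r["at"],1),round(r["score"],2),(w-o).round(4)[:2])
    P=cloud(n,d); h=cv2.cvtColor(im,cv2.COLOR_RGB2HSV)
    br=(np.hypot(P[...,0]-o[0],P[...,1]-o[1])<.06)&(P[...,2]>.12)&(h[...,0]>10)&(h[...,0]<32)&(h[...,1]>90)
    if br.any():
        W=np.array([onz(n,q[::-1],zc+.003) for q in np.argwhere(br)]); m=W.mean(0)-o; print(n,"brass",br.sum(),m,np.degrees(np.arctan2(m[1],m[0])))
    c=np.round(proj(n,o)).astype(int); L.append(cv2.resize(im[c[1]-45:c[1]+45,c[0]-30:c[0]+30,::-1],(400,600),interpolation=cv2.INTER_CUBIC))
cv2.imwrite("pics/col.png",np.hstack(L))
E
python3 e.py
```

```text
t 16.9 p [0.6162 0.1243 0.165 ] rot [-1.7986e+02  7.0000e-02  6.2990e+01] F [-0.6  0.8 -3.6] M [-0.05  0.03  0.02] w 46.12 g 83.6 j6 0.58
unit frame mm -0.24 1.15 165.01
top collar_mid [220.1 168.9] 0.62 [-0.0048 -0.0038]
scene collar_screw [310.  200.6] 0.51 [0.0104 0.032 ]
scene collar_mid [295.7 190.5] 0.63 [-0.0154  0.0018]
scene brass 17 [ 0.00835634  0.02886403 -0.0027    ] 73.85389542617645
```

View pics/col.png

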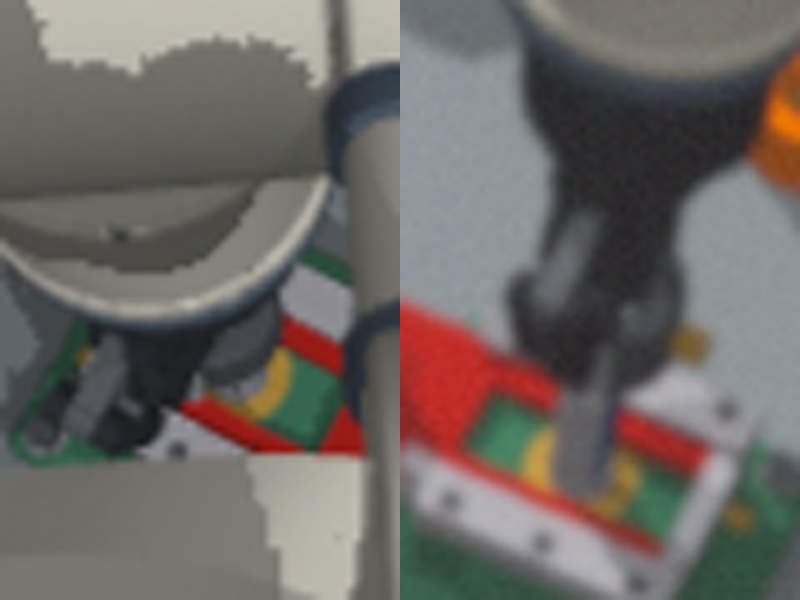

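```bash
python3 - <<'E'
from h import *
z=np.load("pics/scene4.npz"); im,d=z["im"],z["d"]; P=cloud("scene",d); h=cv2.cvtColor(im,cv2.COLOR_RGB2HSV)
o=env.get_obs()["eef_pos"]
br=(np.hypot(P[...,0]-o[0],P[...,1]-o[1])<.06)&(P[...,2]>.12)&(h[...,0]>10)&(h[...,0]<32)&(h[...,1]>90)
q=np.argwhere(br); print("bbox",q.min(0)[::-1],q.max(0)[::-1],q.mean(0)[::-1],P[br].mean(0)-o,P[br][:,2].min(),P[br][:,2].max())
def corners(c,zc,an):
    a=np.radians(an); u=np.array([np.cos(a),np.sin(a)]); v=np.array([-u[1],u[0]])
    return np.array([proj("scene",(*(np.array(c)+u*r+v*s),zc+t)) for r in (25,35) for s in (-5,5) for t in (-5,5) for r,s,t in [(r/1e3,s/1e3,t/1e3)] for zc in [zc]]) if 0 else np.array([proj("scene",(*(np.array(c)+u*r*.001+v*s*.001),zc+t*.001)) for r in (25,35) for s in (-5,5) for t in (-5,5)])
for an in (58,63,68,73,78):
    C=corners(o[:2],.1593,an); print(an,C.min(0).round(1),C.max(0).round(1),C.mean(0).round(1))
z0=np.load("pics/scene0.npz"); P0=cloud("scene",z0["d"]); h0=cv2.cvtColor(z0["im"],cv2.COLOR_RGB2HSV)
b0=(np.hypot(P0[...,0]-.4534,P0[...,1]-.3092)<.06)&(h0[...,0]>10)&(h0[...,0]<32)&(h0[...,1]>90); q=np.argwhere(b0); q=q[q[:,1]>366]; print("bench bbox",q.min(0)[::-1],q.max(0)[::-1],q.mean(0)[::-1])
for an in (83,88,93,98,103):
    C=corners((.4534,.3092),.018,an); print(an,C.min(0).round(1),C.max(0).round(1),C.mean(0).round(1))
E
```

```text
bbox [306 165] [320 203] [308.64705882 199.17647059] [0.01470805 0.02674632 0.00598831] 0.1589179006805893 0.29732759255688423
58 [304.  199.1] [310.7 206.9] [307.4 203. ]
63 [304.6 198.3] [311.2 206. ] [307.9 202.1]
68 [305.2 197.4] [311.5 204.9] [308.3 201.2]
73 [305.6 196.6] [311.7 203.9] [308.7 200.2]
78 [306.  195.7] [311.8 202.8] [308.9 199.2]
bench bbox [370 171] [372 174] [370.90909091 172.36363636]
83 [367.7 171.4] [372.4 177.1] [370.  174.2]
88 [367.5 170.7] [372.5 176.1] [370.  173.4]
93 [367.2 169.9] [372.5 175.3] [369.8 172.6]
98 [366.9 168.9] [372.4 174.6] [369.6 171.8]
103 [366.5 168. ] [372.2 173.9] [369.3 171. ]
```

{"op": "step_arm", "data": {"plan": [[0.0002, 0.001, 0.01, 0, 0, 0.017], [0.0002, 0.001, 0.02, 0, 0, 0.017], [0.0002, 0.001, 0.02, 0, 0, 0.017], [0.0002, 0.001, 0.02, 0, 0, 0.017]]}}

```text
t: 17.6
eef_pos: [0.618, 0.1237, 0.1458]
tool_rot: [-3.141, 0.001, 1.073]
contact_force: [-0.5, -0.5, -4.4]
width: 0.544
grasp_force: 83.6
```

```bash
python3 -c "
from h import *
st(); uf((.6173,.124)); go(.6173,.124,.13,61.5)"
```

```text
t 17.6 p [0.618  0.1237 0.1458] rot [-1.7995e+02  4.0000e-02  6.1460e+01] F [-0.5 -0.5 -4.4] M [ 0.02 -0.06  0.03] w 46.26 g 83.6 j6 0.6
unit frame mm 0.02 -0.75 145.78
row [-0.     -0.0007  0.0158] [-0.0006  0.0004 -0.0005]
```

{"op": "step_arm", "data": {"plan": [[0, -0.0005, 0.003, 0, 0, 0], [0, -0.0005, 0.006, 0, 0, 0], [0, -0.0005, 0.009, 0, 0, 0], [0, -0.0005, 0.011, 0, 0, 0], [0, -0.0005, 0.013, 0, 0, 0], [0, -0.0005, 0.013, 0, 0, 0]]}}

```text
t: 18.2
eef_pos: [0.6177, 0.124, 0.1331]
tool_rot: [-3.141, 0.0, 1.073]
contact_force: [0.3, 0.3, -4.1]
width: 0.538
grasp_force: 83.6
```

```bash
python3 -c "
from h import *
st(); uf((.6173,.124))"
```

```text
t 18.2 p [0.6177 0.124  0.1331] rot [-1.7998e+02  1.0000e-02  6.1450e+01] F [ 0.3  0.3 -4.1] M [0.06 0.04 0.03] w 45.72 g 83.6 j6 0.6
unit frame mm 0.15 -0.4 133.11
```

Already 9 mm over the spindle with no contact. Continuing past the screw level.

{"op": "step_arm", "data": {"plan": [[0, -0.0002, 0.002, 0, 0, 0], [0, -0.0002, 0.004, 0, 0, 0], [0, -0.0002, 0.006, 0, 0, 0], [0, -0.0002, 0.008, 0, 0, 0], [0, -0.0002, 0.01, 0, 0, 0], [0, -0.0002, 0.012, 0, 0, 0], [0, -0.0002, 0.012, 0, 0, 0]]}}

```text
t: 18.9
eef_pos: [0.6175, 0.124, 0.1211]
tool_rot: [-3.141, 0.0, 1.073]
contact_force: [-0.7, 0.1, -4.1]
width: 0.542
grasp_force: 83.6
```

```bash
python3 -c "
from h import *
st(); uf((.6173,.124))"
```

```text
t 18.9 p [0.6175 0.124  0.1211] rot [-1.7998e+02  2.0000e-02  6.1450e+01] F [-0.7  0.1 -4.1] M [-0.04 -0.    0.01] w 46.04 g 83.6 j6 0.6
unit frame mm 0.13 -0.17 121.06
```

{"op": "step_arm", "data": {"plan": [[0, -0.0002, 0.004, 0, 0, 0], [0, -0.0002, 0.008, 0, 0, 0], [0, -0.0002, 0.012, 0, 0, 0], [0, -0.0002, 0.016, 0, 0, 0], [0, -0.0002, 0.02, 0, 0, 0], [0, -0.0002, 0.024, 0, 0, 0], [0, -0.0002, 0.028, 0, 0, 0], [0, -0.0002, 0.032, 0, 0, 0], [0, -0.0002, 0.035, 0, 0, 0], [0, -0.0002, 0.036, 0, 0, 0], [0, -0.0002, 0.036, 0, 0, 0]]}}

```text
t: 20.0
eef_pos: [0.6175, 0.1242, 0.0853]
tool_rot: [-3.141, 0.0, 1.073]
contact_force: [0.6, -0.1, -3.8]
width: 0.538
grasp_force: 83.6
```

```bash
python3 -c "
from h import *
st(); uf((.6173,.124))"
```

```text
t 20.0 p [0.6175 0.1242 0.0853] rot [-1.7999e+02  1.0000e-02  6.1460e+01] F [ 0.6 -0.1 -3.8] M [ 0.02 -0.02 -0.02] w 45.71 g 83.6 j6 0.6
unit frame mm 0.21 -0.07 85.27
```

{"op": "step_arm", "data": {"plan": [[0, 0, 0.001, 0, 0, 0], [0, 0, 0.002, 0, 0, 0], [0, 0, 0.003, 0, 0, 0], [0, 0, 0.0036, 0, 0, 0], [0, 0, 0.004, 0, 0, 0], [0, 0, 0.0045, 0, 0, 0], [0, 0, 0.0045, 0, 0, 0], [0, 0, 0.0045, 0, 0, 0]]}}

```text
t: 20.8
eef_pos: [0.6177, 0.1243, 0.0818]
tool_rot: [3.141, -0.001, 1.073]
contact_force: [-4.1, 0.6, 12.4]
width: 0.542
grasp_force: 85.3
```

```bash
python3 -c "
from h import *
st(); uf((.6173,.124))"
```

```text
t 20.8 p [0.6177 0.1243 0.0818] rot [ 1.7996e+02 -3.0000e-02  6.1450e+01] F [-4.1  0.6 12.4] M [ 0.12  0.62 -0.  ] w 46.04 g 85.3 j6 0.6
unit frame mm 0.41 -0.22 81.81
```

{"op": "step_arm", "data": {"plan": [[0, 0, 0.0008, 0, 0, 0], [0, 0, 0.0008, 0, 0, 0], [0, 0, 0.0008, 0, 0, 0]]}}

```text
t: 21.1
eef_pos: [0.6177, 0.1243, 0.0817]
tool_rot: [3.141, -0.001, 1.073]
contact_force: [-8.4, 0.8, 23.3]
width: 0.542
grasp_force: 86.4
```

```bash
python3 - <<'E'
from h import *
st(); uf((.6173,.124)); o=env.get_obs()["eef_pos"]
im,d=vision.snapshot("scene"); c=np.round(proj("scene",o)).astype(int); P=cloud("scene",d); h=cv2.cvtColor(im,cv2.COLOR_RGB2HSV)
cv2.imwrite("pics/fin.png",cv2.resize(im[c[1]-36:c[1]+36,c[0]-48:c[0]+48,::-1],(800,600),interpolation=cv2.INTER_CUBIC))
br=(np.hypot(P[...,0]-o[0],P[...,1]-o[1])<.045)&(P[...,2]>.068)&(P[...,2]<.09)&(h[...,0]>10)&(h[...,0]<32)&(h[...,1]>90); q=np.argwhere(br); print(len(q),q.min(0)[::-1],q.max(0)[::-1],q.mean(0)[::-1])
for an in (53,58,63,68,73):
    a=np.radians(an); print(an,np.round(proj("scene",(.6173+.03*np.cos(a),.124+.03*np.sin(a),.076)),1))
E
```

```text
t 21.1 p [0.6177 0.1243 0.0817] rot [ 1.7994e+02 -5.0000e-02  6.1460e+01] F [-8.4  0.8 23.3] M [0.04 1.36 0.  ] w 46.06 g 86.4 j6 0.6
unit frame mm 0.45 -0.25 81.74
22 [301 219] [306 223] [303.68181818 220.86363636]
53 [302.6 222.5]
58 [303.2 221.7]
63 [303.7 220.9]
68 [304.2 220. ]
73 [304.5 219.1]
```

View pics/fin.png

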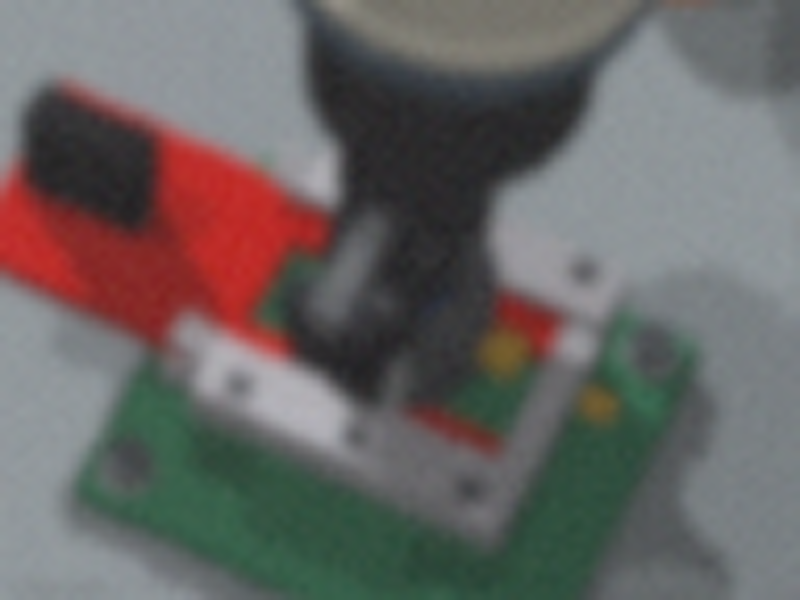

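{"op": "step_arm", "data": {"plan": [[0, 0, -0.0006, 0, 0, 0], [0, 0, -0.0006, 0, 0, 0], [0, 0, -0.0006, 0, 0, 0]]}}

```text
t: 21.45
eef_pos: [0.6177, 0.1243, 0.0818]
tool_rot: [3.141, -0.001, 1.073]
contact_force: [-4.2, 0.2, 14.2]
width: 0.537
grasp_force: 85.2
```

```bash
python3 -c "
from h import *
st(); o=env.get_obs()
if o['contact_force'][2]>4 and abs(o['eef_pos'][2]-.0817)<.0006: print(order.hand_in())"
```

```text
t 21.45 p [0.6177 0.1243 0.0818] rot [ 1.7995e+02 -4.0000e-02  6.1450e+01] F [-4.2  0.2 14.2] M [ 0.08  0.83 -0.02] w 45.63 g 85.2 j6 0.6
the job is handed in; nothing more can be done
None
```

The job is handed in at 21.45 s: the plate is home against the end stop, the flat faces the end stop, and the collar is down on the plate with its screw over the flat, still gripped.

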